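# Ready the saw at its switch station

## Robot

A 6-joint arm with a two-finger parallel gripper is mounted at the origin on a cart in front of the work surface, level with it; the furniture and walls round the work are solid. World frame = base frame: x ahead of the robot, y to its left, z up, the work surface at z = 0. Lengths are in m, angles in rad, forces in N, time in s.
With the tool pointing down it reaches from about 0.225 to 0.875 m from the base axis. Payload 3.4 kg.
Tool frame: the origin (TCP) lies at the very end of the fingers, on their centre line; the grasp point (between the pads) lies 19 mm behind it (manip.pinch_z is the distance from the TCP to the grasp point, in m); z points along the fingers, y is the line along which they close (so a half turn about z gives the same grasp; the last joint's range is limited). The gripper opens to 85 mm and grips with 20 to 120 N. Pads are 22 mm wide; open, the fingers measure 114 mm over their backs; the gripper's body (76 mm by 85 mm) begins 54 mm behind the grasp point. The pads swing forward as they close: fully open they stand 13 mm farther back than shut.
Start: joints at [-1.46, 0.276, 1.505, -0, 1.361, -0.121], TCP at [0.132, -0.56, 0.231] pointing down, gripper open.
Joint ranges: [-2.89, 2.89], [-0.75, 2.08], [0.22, 2.7], [-1.18, 4.32], [0.11, 2.71], [-2.7, 2.7]. Speed limits (rad/s): [2.57, 2.57, 3.14, 3.14, 3.14, 3.14].

## Interface

Orientations are given as a unit quaternion [w, x, y, z].
In Python, from rig import manip gives the robot as it stands. The module is installed in compiled form; this text tells all that it offers.
- The arm moves only by the shell command python3 -m jog 'ROWS' [FORCE]. ROWS is JSON, a list of rows, each an object of numbers: "dx", "dy", "dz": the shift along the tool's x, y, z each as a share of 25 cm, from -1 to 1; "ax", "ay", "az": the turn, a rotation vector about the tool's x, y, z each as a share of 90 degrees, from -1 to 1; "grip": the opening, from -1 (shut) to 1 (fully open), so that 0 is half open. A call has 1 to 5 rows; each row is the pose to reach, as a shift and turn from the pose commanded when the call began, along the tool's axes at that moment; what a row does not reach only later rows make up. A row lasts 1/12 s, in which the tool goes at most 41.7 mm and 7.16 degrees, less where a joint would pass 70% of its speed; a pose out of reach is approached as far as the arm can. A call with a number of a shift or a turn outside -1 to 1 is refused whole. A call with a gripper value outside its range is refused whole. The fingers move at their own pace and stop on an object; FORCE is the grip in N (left out, the last holds). Time passes only in rows, so rows that repeat a pose let the fingers close. It gives the time, the measured TCP pose, the force, the opening and the grip force at its end, in the units of the state.
- manip.get_state(): the state, without advancing time (a new reading comes with each control period).
- manip.get_image(name): name is "side" or "top" or "wrist"; returns a dict with "img" (480x640x3 uint8, red, green, blue), "mtx" (3x3 intrinsics, pixels), "world_to_cam" (4x4, takes a point from world to camera coordinates); the wrist camera has in their place "T_tool_cam" (4x4, takes a point from camera to tool coordinates, whose origin is the TCP and whose axes are the flange's). Camera axes: x right, y down, z forward; pixel columns grow to the right and rows downward; lengths in m; the calibration is good to about 2 mm. The wrist camera is an equidistant fisheye: a pixel r from the principal point sees the ray r / f radians off the axis. A picture is of the moment at which its call begins: read the wrist's pose just before it. There is no depth.
- manip.sign_off(): hands the job in; it is judged then, once.
The state is a dict: "clock": time; "qpos": joint angles; "qd": joint speeds; "effort": joint torques, N m; "position": TCP position; "ee_rot": TCP orientation; "contact_force": force on the tool from outside, world axes, zero at the start; "moment": the same for the moment, N m; "width": finger opening in m; "gripper_force": force on a finger pad.
Only numpy, scipy, OpenCV 4.12 (cv2) and the standard library are available. Lean on these libraries where they do the work, as an engineer would, in place of code of your own. Each camera call takes 0.05 s, during which the arm holds its last target. There are 200 camera calls.

## Task

Ready the saw at the grey four-switch station: with the shut fingertips first push the raised end of the rocker switch fully down so that it tips over (dust extractor), then press the square key fully home (reset), and then the low round key fully home (start); each one stays in when you let go. Do not press the mushroom-shaped emergency stop. Nothing needs gripping or lifting: leave the tools and parts round the station where they lie, and finish with the hand clear.

Things in the scene. Friction and masses are not known exactly. Their poses are not given: they have to be found in the camera images.
- station: Grey switch station, a box 160 x 160 x 42 mm, fixed on the saw table. Origin: centre of its underside; cable gland on its +x side. On top four steel plates 68 mm square (plate top 47 mm above the table) in a 2 x 2 square, centres 36 mm from the middle in x and y; which switch is in which corner varies. Right of it (-y) are the rip fence (0.10 m high) and the blade guard.
- blade_guard: Orange blade guard, fixed, 550 mm long in x and 0.32 m high, well to the right of the station: a hand that comes from the right must pass above it or nearer the robot. Its origin is near the middle of its foot.
- rocker_raised_end (a point): Pressing point on the raised half of the black V-shaped rocker (62 x 34 mm): on its surface, 22 mm from the hinge towards the station's +y; that half ends 31 mm from the hinge, which runs along the station's x. About 62 mm above the table at the start, about 55 mm when the rocker is over. Its frame's z is not the surface normal.
- rocker (a joint): Angle of the rocker: about 0 at the start (its +y half raised 20 degrees, the other half level), 0.35 rad when fully over (its +y half level, the other half raised). Moves under about 4 N at the pressing point, has no spring and stays where it is left.
- square_key_top (a point): Centre of the flat top of the square black key (34 x 34 mm); about 59 mm above the table at the start, 52 mm when fully in (5 mm above its plate).
- square_key (a joint): How far the square key is pushed in: 0 to 0.001 m at the start, 0.007 fully home. Straight down, about 4 N all the way, no spring: it stays where it is left.
- round_key_top (a point): Centre of the flat top of the round black key (36 mm diameter, the low round one without an overhanging head); about 59 mm above the table at the start, 52 mm when fully in.
- round_key (a joint): How far the round key is pushed in: 0 to 0.001 m at the start, 0.007 fully home. Straight down, about 4 N all the way, no spring: it stays where it is left.
- mushroom_top (a point): Centre of the top of the mushroom-headed emergency stop: a round black head, 42 mm across, on a thinner stem; its top is 75 mm above the table. Not to be pressed.
- mushroom (a joint): How far the mushroom stop is pushed in: 0 free, 0.006 m fully; a spring (3 N at the start of the travel, 7 N at its end) pushes it back up.
- spanner: Loose open-end spanner, 187 x 49 x 8 mm; origin at the centre of its underside. Lies beside the station; to be left where it is.
- star_knob: Loose black star knob with a brass hub on top, 46 x 44 x 28 mm; origin at the centre of its underside. Lies beside the station; to be left where it is.
- bolt: Loose hex bolt lying down, 54 mm long, 22 mm wide; origin at the centre of its underside. Lies beside the station; to be left where it is.
- nut_a: Loose hex nut, 22 mm wide, 10 mm high; origin at the centre of its underside. Lies beside the station; to be left where it is.
- nut_b: Loose hex nut like the other, 22 mm wide, 10 mm high; origin at the centre of its underside. Lies beside the station; to be left where it is.

How it is judged:
On the way, in this order (a step that is already met when the one before it is completed fails the run):
1. the rocker is pushed over (value of joint rocker above 0.29 rad), for 0.2 s.
2. the square key is pressed home (value of joint square_key above 0.0055 m), for 0.2 s.
3. the round key is pressed home (value of joint round_key above 0.0055 m), for 0.2 s.
At the end, for the whole second after the job is handed in: The rocker is over (0.29 rad or more of 0.35), the square and the round key are in (5.5 mm or more of 7), the mushroom stop is out (less than 1.5 mm in), and each loose thing lies within 15 mm of where it was (value of joint rocker above 0.29 rad and value of joint each of square_key, round_key above 0.0055 m and value of joint mushroom below 0.0015 m and distance of each of spanner, star_knob, bolt, nut_a, nut_b from where it was at the start of the episode below 0.015 m); the robot touches nothing.
It fails at once if the square key is pushed in before the rocker is over (value of joint square_key above 0.003 m and value of joint rocker below 0.27 rad).
It fails at once if the round key is pushed in before the square key is home (value of joint round_key above 0.003 m and value of joint square_key below 0.005 m).
It fails at once if the mushroom stop is pressed more than 2 mm (value of joint mushroom above 0.002 m).
It fails at once if a loose tool or part is lifted or shifted by more than 15 mm (distance of any of spanner, star_knob, bolt, nut_a, nut_b from where it was at the start of the episode above 0.015 m).
It also fails if it takes over 51 s, if anything falls off the work surface, if the arm or the gripper's body presses on something with over 40 N, if the wrist force passes 120 N, or if a joint passes its speed limit or range.

## Working session

There is one attempt and no reset: what is moved stays moved. The work goes in short steps, Python scripts to look and compute and a shell command to move; the robot and the scene stay as the last step left them, time stands still between calls to the robot, and variables do not carry over. Pictures are saved under pics/ and viewed, at most 10 in all, crops included, and the job is handed in when it is done.

```bash
mkdir -p pics; python3 - <<'E'
from rig import manip
import cv2,json,pickle
s=manip.get_state();print(s['clock'],s['position'],s['ee_rot'],s['width'])
d={}
for n in("top","side"):
    i=manip.get_image(n);d[n]=i;cv2.imwrite(f'pics/{n}0.png',i['img'][:,:,::-1]);print(n,i['mtx'],i['world_to_cam'])
pickle.dump(d,open('d.pkl','wb'))
E
```

```text
0.0 [ 0.13204262 -0.55909468  0.23046287] [-8.93649270e-04  9.93290976e-01  1.15638393e-01  4.37196415e-06] 0.08539058723224105
top [[621.73322928   0.         321.84810592]
 [  0.         621.73322928 238.45805902]
 [  0.           0.           1.        ]] [[ 2.49422927e-03 -9.99936937e-01 -1.09499446e-02  1.93247222e-01]
 [-9.84529276e-01 -5.37033596e-04 -1.75219336e-01  5.50268763e-01]
 [ 1.75202405e-01  1.12175782e-02 -9.84468528e-01  1.48929155e+00]
 [ 0.00000000e+00  0.00000000e+00  0.00000000e+00  1.00000000e+00]]
side [[476.10378021   0.         315.43875119]
 [  0.         476.10378021 241.52641187]
 [  0.           0.           1.        ]] [[-0.85686321 -0.51554091 -0.00173685  0.56851563]
 [-0.32447207  0.54190601 -0.77527786  0.12274972]
 [ 0.40062866 -0.66374351 -0.63161794  1.07583484]
 [ 0.          0.          0.          1.        ]]
```

View pics/top0.png

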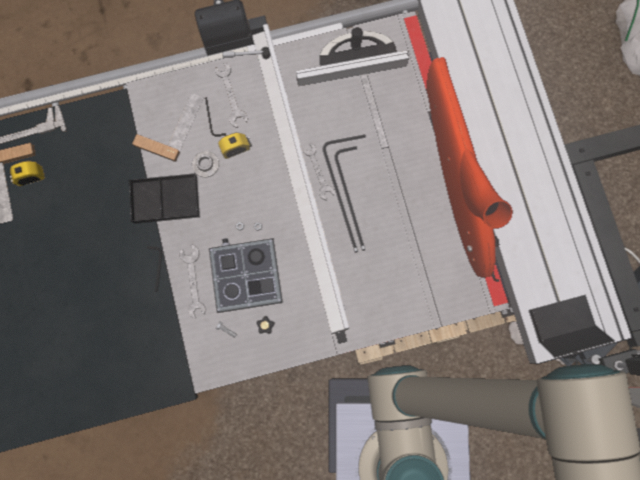

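View pics/side0.png

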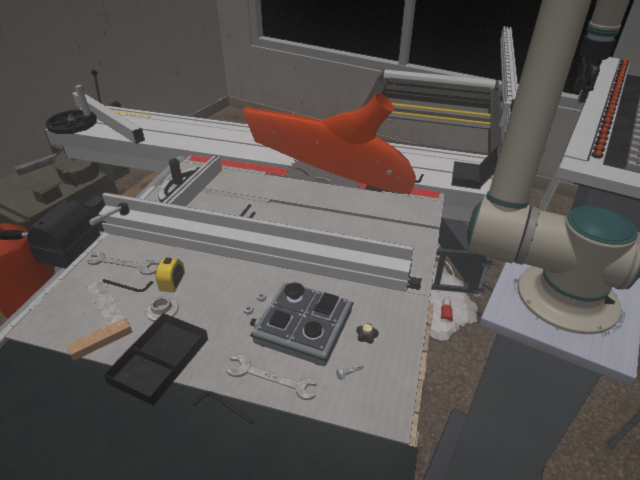

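The top view shows the station at about (246,275), with the gland at its top-left (225,240). The square key looks to be at (228,261), the mushroom at (257,256), the round key at (232,291) and the rocker at (262,287). I'll zoom in.

```bash
cat > h.py <<'E'
import numpy as np
def ray(cam,u,v,z):
    W=cam['world_to_cam'];R=W[:3,:3];c=-R.T@W[:3,3]
    d=R.T@np.linalg.inv(cam['mtx'])@[u,v,1]
    return c+d*(z-c[2])/d[2]
E
python3 - <<'E'
import pickle,cv2,numpy as np
from h import *
d=pickle.load(open('d.pkl','rb'))
a=d['top']['img'][230:340,190:290,::-1];b=d['side']['img'][270:370,240:365,::-1]
A=cv2.resize(a,None,fx=4,fy=4,interpolation=cv2.INTER_CUBIC);B=cv2.resize(b,(400,320),interpolation=cv2.INTER_CUBIC)
B=cv2.copyMakeBorder(B,0,120,0,0,cv2.BORDER_CONSTANT)
cv2.imwrite('pics/z0.png',np.hstack([A,B]))
for n,u,v,z in [('sq',228,261,.059),('mush',257,256,.075),('round',232,291,.059),('rock',262,287,.058)]: print(n,ray(d['top'],u,v,z))
E
```

```text
sq [0.49212774 0.42362254 0.059     ]
mush [0.50217794 0.35092316 0.075     ]
round [0.41864788 0.41176572 0.059     ]
rock [0.42857607 0.33915963 0.058     ]
```

View pics/z0.png

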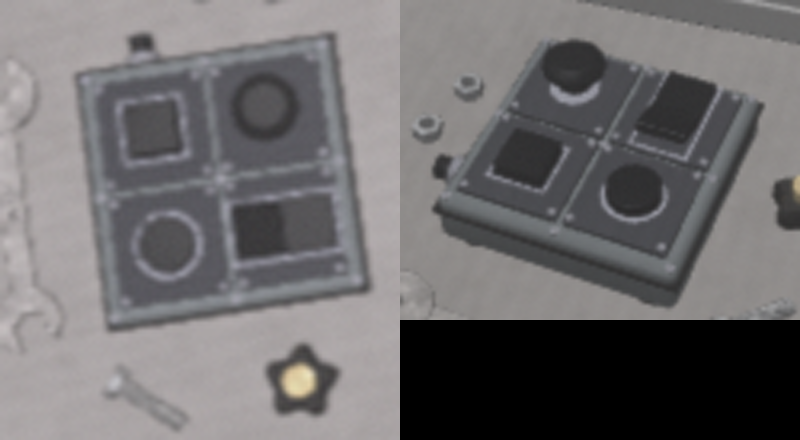

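```bash
cat >> h.py <<'E'
from scipy.spatial.transform import Rotation as Rn
def to(p,yaw=None):
    from rig import manip
    s=manip.get_state();q=s['ee_rot'];R=Rn.from_quat([q[1],q[2],q[3],q[0]]).as_matrix()
    return np.round(R.T@(np.array(p)-s['position'])/.25,3), np.degrees(np.arctan2(R[1,0],R[0,0]))
E
python3 - <<'E'
import pickle
from h import *
d=pickle.load(open('d.pkl','rb'));t=d['top']
P=lambda x,y,z:ray(t,190+x/4-.4,230+y/4-.4,z)
C=[P(x,y,.040) for x,y in [(78,75),(330,37),(368,288),(110,327)]]
c=np.mean(C,0);e=C[0]+C[1]-C[2]-C[3];f=C[0]+C[3]-C[1]-C[2]
yw=np.arctan2(e[1],e[0]);print('centre',c,'yaw',np.degrees(yw),np.degrees(np.arctan2(-f[0],f[1])),np.linalg.norm(e)/2,np.linalg.norm(f)/2)
R=np.array([[np.cos(yw),-np.sin(yw)],[np.sin(yw),np.cos(yw)]])
for n,x,y in [('sq',36,36),('mush',36,-36),('round',-36,36),('rockraised',-36,-14)]: print(n,c[:2]+R@[x/1e3,y/1e3])
print('meas sq',P(152,128,.059),'round',P(167,243,.059),'mush',P(264,106,.075),'rock hinge',P(285,226,.052))
for n,u,v,z in [('guard',490,280,0),('guard',500,225,.2),('blackbox',545,345,.05),('fence',340,340,.1)]: print(n,ray(t,u,v,z))
print(to([.132,-.559,.33]),to([.44,.38,.33]))
E
python3 -m jog '[{"dz":-0.2,"grip":-1},{"dz":-0.4,"az":0.05,"grip":-1},{"dz":-0.4,"az":0.05,"grip":-1}]'
```

```text
centre [0.46058107 0.38379803 0.04      ] yaw 9.250704489990394 8.716196843624608 0.1580539638713342 0.15884771174559328
sq [0.4903257 0.425117 ]
mush [0.50190004 0.35405341]
round [0.41926211 0.41354266]
rockraised [0.42729984 0.36419294]
meas sq [0.49064459 0.42456042 0.059     ] round [0.42022461 0.41339041 0.059     ] mush [0.50192999 0.35431645 0.075     ] rock hinge [0.43136297 0.34265878 0.052     ]
guard [ 0.45275894 -0.22918528  0.        ]
guard [ 0.55393098 -0.20504839  0.2       ]
blackbox [ 0.2913313  -0.34041232  0.05      ]
fence [0.30127615 0.15071616 0.1       ]
(array([-0.   , -0.001, -0.398]), np.float64(13.282810107831674)) (array([ 2.062, -3.374, -0.392]), np.float64(13.282810107831674))schema error: expected keys dx, dy, dz, ax, ay, az, grip
```

```bash
python3 -m jog '[{"dx":0,"dy":0,"dz":-0.2,"ax":0,"ay":0,"az":0,"grip":-1},{"dx":0,"dy":0,"dz":-0.4,"ax":0,"ay":0,"az":0.05,"grip":-1},{"dx":0,"dy":0,"dz":-0.4,"ax":0,"ay":0,"az":0.05,"grip":-1}]' && python3 -c "
from h import *;print(to([.15,-.4,.33]),to([.25,-.17,.33]),to([.42,.36,.33]))"
```

```text
clock: 0.35
position: [0.1323, -0.561, 0.336]
ee_rot: [0.003, 0.997, 0.075, 0.0]
contact_force: [-0.2, -0.4, 2.0]
width: 0.0519
gripper_force: 0.0
(array([ 0.167, -0.626,  0.02 ]), np.float64(8.642161424887442)) (array([ 0.701, -1.476,  0.014]), np.float64(8.642161424887442)) (array([ 1.691e+00, -3.469e+00,  1.000e-03]), np.float64(8.642161424887442))
```

```bash
R='x'; python3 -m jog '[{"dx":0.35,"dy":-0.72,"dz":0,"ax":0,"ay":0,"az":0,"grip":-1},{"dx":0.35,"dy":-0.72,"dz":0,"ax":0,"ay":0,"az":0,"grip":-1},{"dx":0.35,"dy":-0.72,"dz":0,"ax":0,"ay":0,"az":0,"grip":-1},{"dx":0.35,"dy":-0.72,"dz":0,"ax":0,"ay":0,"az":0,"grip":-1},{"dx":0.35,"dy":-0.72,"dz":0,"ax":0,"ay":0,"az":0,"grip":-1}]'
python3 -m jog '[{"dx":0.35,"dy":-0.72,"dz":0,"ax":0,"ay":0,"az":0,"grip":-1},{"dx":0.35,"dy":-0.72,"dz":0,"ax":0,"ay":0,"az":0,"grip":-1},{"dx":0.35,"dy":-0.72,"dz":0,"ax":0,"ay":0,"az":0,"grip":-1},{"dx":0.35,"dy":-0.72,"dz":0,"ax":0,"ay":0,"az":0,"grip":-1},{"dx":0.35,"dy":-0.72,"dz":0,"ax":0,"ay":0,"az":0,"grip":-1}]'
python3 -c "
from h import *;print(to([.42,.36,.33]))"
```

```text
clock: 0.77
position: [0.1913, -0.3651, 0.3309]
ee_rot: [-0.001, 0.997, 0.077, 0.0]
contact_force: [1.0, 0.0, -0.3]
width: 0.0003
gripper_force: 0.0
clock: 1.18
position: [0.2497, -0.1741, 0.3311]
ee_rot: [-0.0, 0.997, 0.076, 0.0]
contact_force: [0.9, -0.8, -0.5]
width: 0.0
gripper_force: 0.0
(array([ 0.999, -2.008,  0.007]), np.float64(8.769744687095468))
```

```bash
python3 -m jog '[{"dx":0.33,"dy":-0.67,"dz":0,"ax":0,"ay":0,"az":0,"grip":-1},{"dx":0.33,"dy":-0.67,"dz":0,"ax":0,"ay":0,"az":0,"grip":-1},{"dx":0.33,"dy":-0.67,"dz":0,"ax":0,"ay":0,"az":0,"grip":-1},{"dx":0.33,"dy":-0.67,"dz":0,"ax":0,"ay":0,"az":0,"grip":-1},{"dx":0.33,"dy":-0.67,"dz":0,"ax":0,"ay":0,"az":0,"grip":-1}]'
python3 -m jog '[{"dx":0.33,"dy":-0.67,"dz":0,"ax":0,"ay":0,"az":0,"grip":-1},{"dx":0.33,"dy":-0.67,"dz":0,"ax":0,"ay":0,"az":0,"grip":-1},{"dx":0.33,"dy":-0.67,"dz":0,"ax":0,"ay":0,"az":0,"grip":-1},{"dx":0.33,"dy":-0.67,"dz":0,"ax":0,"ay":0,"az":0,"grip":-1},{"dx":0.33,"dy":-0.67,"dz":0,"ax":0,"ay":0,"az":0,"grip":-1}]'
python3 -m jog '[{"dx":0.33,"dy":-0.67,"dz":0.2,"ax":0,"ay":0,"az":0,"grip":-1},{"dx":0.33,"dy":-0.67,"dz":0.4,"ax":0,"ay":0,"az":0,"grip":-1},{"dx":0.33,"dy":-0.67,"dz":0.4,"ax":0,"ay":0,"az":0,"grip":-1},{"dx":0.33,"dy":-0.67,"dz":0.4,"ax":0,"ay":0,"az":0,"grip":-1},{"dx":0.33,"dy":-0.67,"dz":0.4,"ax":0,"ay":0,"az":0,"grip":-1}]'
python3 - <<'E'
from h import *;from rig import manip;import cv2,pickle
print(to([.427,.364,.09]))
s=manip.get_state();w=manip.get_image('wrist');pickle.dump((s,w),open('w.pkl','wb'));cv2.imwrite('pics/w1.png',w['img'][:,:,::-1]);print(s['position'],w['mtx'],w['T_tool_cam'])
E
```

```text
clock: 1.6
position: [0.3059, 0.0052, 0.3312]
ee_rot: [-0.001, 0.997, 0.079, 0.001]
contact_force: [-0.3, 0.0, 0.4]
width: -0.0
gripper_force: 0.0
clock: 2.02
position: [0.3625, 0.1834, 0.3308]
ee_rot: [-0.001, 0.997, 0.079, 0.0]
contact_force: [0.3, 0.1, 0.2]
width: -0.0001
gripper_force: 0.0
clock: 2.43
position: [0.4165, 0.355, 0.2323]
ee_rot: [0.0, 0.997, 0.077, -0.0]
contact_force: [0.6, -0.1, -0.0]
width: -0.0
gripper_force: 0.0
(array([ 0.047, -0.03 ,  0.569]), np.float64(8.814983917332281))
[0.41653852 0.35498627 0.23230981] [[371.64829954   0.         325.81352654]
 [  0.         371.64829954 241.46502854]
 [  0.           0.           1.        ]] [[ 9.97936103e-04 -9.51474530e-01 -3.07725890e-01  7.86909954e-02]
 [ 9.99999500e-01  9.71064273e-04  2.40449970e-04  5.18875720e-04]
 [ 7.00395951e-05 -3.07725976e-01  9.51475023e-01 -1.44092440e-01]
 [ 0.00000000e+00  0.00000000e+00  0.00000000e+00  1.00000000e+00]]
```

View pics/w1.png

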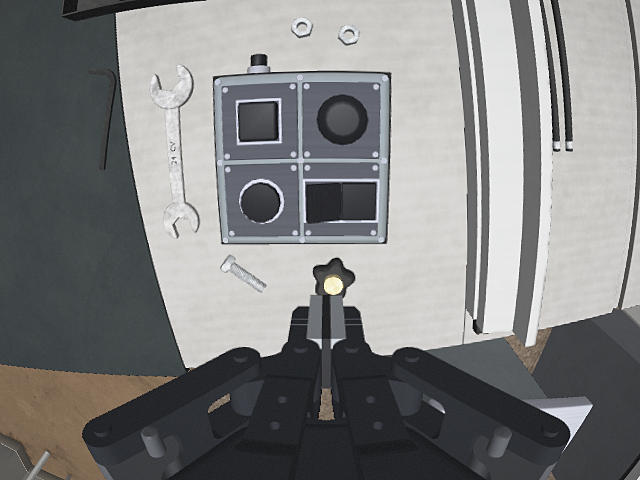

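The wrist view shows the rocker with its dark raised left half at (324,202) and its hinge at x≈341. The square key is at (258,121), the round key at (261,202) and the mushroom at (342,119). I'll cast these as a cross-check.

```bash
python3 - <<'E'
from h import *;import pickle
s,w=pickle.load(open('w.pkl','rb'));q=s['ee_rot'];R=Rn.from_quat([q[1],q[2],q[3],q[0]]).as_matrix();T=w['T_tool_cam'];K=w['mtx']
def f(u,v,z):
    a=np.array([u-K[0,2],v-K[1,2]]);r=np.linalg.norm(a);th=r/K[0,0]
    d=R@T[:3,:3]@np.r_[a/r*np.sin(th),np.cos(th)];c=s['position']+R@T[:3,3]
    return c+d*(z-c[2])/d[2]
for n,u,v,z in [('sq',258,121,.059),('round',261,202,.059),('mush',342,119,.075),('hinge',341,201,.053)]:print(n,f(u,v,z))
E
python3 -m jog '[{"dx":0.04,"dy":-0.03,"dz":0.15,"ax":0,"ay":0,"az":0,"grip":-1},{"dx":0.04,"dy":-0.03,"dz":0.3,"ax":0,"ay":0,"az":0,"grip":-1},{"dx":0.04,"dy":-0.03,"dz":0.45,"ax":0,"ay":0,"az":0,"grip":-1},{"dx":0.04,"dy":-0.03,"dz":0.56,"ax":0,"ay":0,"az":0,"grip":-1},{"dx":0.04,"dy":-0.03,"dz":0.56,"ax":0,"ay":0,"az":0,"grip":-1}]'
python3 -c "
from h import *;print(to([.4275,.3645,.054]))"
```

```text
sq [0.49011004 0.42399788 0.059     ]
round [0.42014343 0.41257244 0.059     ]
mush [0.50134082 0.35450212 0.075     ]
hinge [0.43032355 0.34282287 0.053     ]
clock: 2.9
position: [0.4211, 0.3592, 0.0877]
ee_rot: [0.003, 0.997, 0.077, -0.006]
contact_force: [-1.5, -0.4, 0.2]
width: 0.0001
gripper_force: 0.0
(array([ 0.03 , -0.018,  0.134]), np.float64(8.781821946761188))
```

```bash
python3 -m jog '[{"dx":0.02,"dy":-0.01,"dz":0.0,"ax":0,"ay":0,"az":0,"grip":-1},{"dx":0.02,"dy":-0.01,"dz":0.03,"ax":0,"ay":0,"az":0,"grip":-1},{"dx":0.02,"dy":-0.01,"dz":0.05,"ax":0,"ay":0,"az":0,"grip":-1},{"dx":0.02,"dy":-0.01,"dz":0.05,"ax":0,"ay":0,"az":0,"grip":-1},{"dx":0.02,"dy":-0.01,"dz":0.05,"ax":0,"ay":0,"az":0,"grip":-1}]'
python3 -c "
from h import *;print(to([.4275,.3645,.054]))"
```

```text
clock: 3.32
position: [0.4305, 0.3657, 0.0822]
ee_rot: [-0.0, 0.997, 0.077, 0.001]
contact_force: [0.1, -0.1, 0.2]
width: 0.0
gripper_force: 0.0
(array([-0.013,  0.003,  0.113]), np.float64(8.77952889214283))
```

```bash
python3 -m jog '[{"dx":-0.012,"dy":0,"dz":0.02,"ax":0,"ay":0,"az":0,"grip":-1},{"dx":-0.012,"dy":0,"dz":0.05,"ax":0,"ay":0,"az":0,"grip":-1},{"dx":-0.012,"dy":0,"dz":0.07,"ax":0,"ay":0,"az":0,"grip":-1},{"dx":-0.012,"dy":0,"dz":0.085,"ax":0,"ay":0,"az":0,"grip":-1},{"dx":-0.012,"dy":0,"dz":0.1,"ax":0,"ay":0,"az":0,"grip":-1}]'
python3 -m jog '[{"dx":0,"dy":0,"dz":0.01,"ax":0,"ay":0,"az":0,"grip":-1},{"dx":0,"dy":0,"dz":0.015,"ax":0,"ay":0,"az":0,"grip":-1},{"dx":0,"dy":0,"dz":0.015,"ax":0,"ay":0,"az":0,"grip":-1},{"dx":0,"dy":0,"dz":0.015,"ax":0,"ay":0,"az":0,"grip":-1},{"dx":0,"dy":0,"dz":0.015,"ax":0,"ay":0,"az":0,"grip":-1}]'
```

```text
clock: 3.73
position: [0.4269, 0.3657, 0.0563]
ee_rot: [-0.001, 0.997, 0.076, 0.0]
contact_force: [-2.3, 1.5, 4.2]
width: 0.0
gripper_force: 2.1
clock: 4.15
position: [0.427, 0.3657, 0.0547]
ee_rot: [-0.001, 0.997, 0.076, 0.0]
contact_force: [-5.8, -0.1, 16.7]
width: -0.0
gripper_force: 8.5
```

```bash
python3 -m jog '[{"dx":0,"dy":0,"dz":-0.08,"ax":0,"ay":0,"az":0,"grip":-1},{"dx":0,"dy":0,"dz":-0.2,"ax":0,"ay":0,"az":0,"grip":-1},{"dx":0,"dy":0,"dz":-0.2,"ax":0,"ay":0,"az":0,"grip":-1},{"dx":0,"dy":0,"dz":-0.2,"ax":0,"ay":0,"az":0,"grip":-1},{"dx":0,"dy":0,"dz":-0.2,"ax":0,"ay":0,"az":0,"grip":-1}]'
python3 - <<'E'
from h import *;from rig import manip;import cv2,pickle
print(to([.4904,.4245,.1]))
a=manip.get_image('wrist')['img'][:,:,::-1];b=manip.get_image('side')['img'][270:370,240:365,::-1]
cv2.imwrite('pics/z2.png',np.hstack([a[60:460,120:520],cv2.resize(b,(400,400),interpolation=cv2.INTER_CUBIC)]))
E
```

```text
clock: 4.57
position: [0.4266, 0.3644, 0.1018]
ee_rot: [0.001, 0.997, 0.077, -0.0]
contact_force: [-0.5, -0.3, -1.0]
width: -0.0002
gripper_force: 0.0
(array([ 0.289, -0.199,  0.007]), np.float64(8.787385304108808))
```

View pics/z2.png

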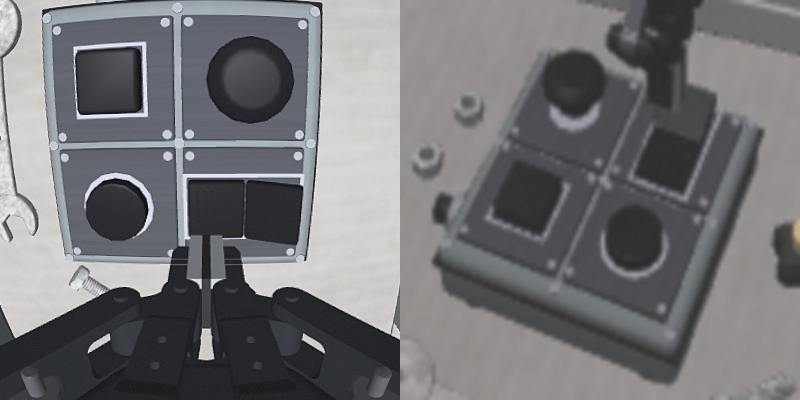

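The rocker has tipped over: its left half at crop (215,205) is level and its right half at (275,210) is raised. Next is the square key.

```bash
python3 -m jog '[{"dx":0.1,"dy":-0.07,"dz":0,"ax":0,"ay":0,"az":0,"grip":-1},{"dx":0.2,"dy":-0.14,"dz":0,"ax":0,"ay":0,"az":0,"grip":-1},{"dx":0.289,"dy":-0.199,"dz":0,"ax":0,"ay":0,"az":0,"grip":-1},{"dx":0.289,"dy":-0.199,"dz":0.03,"ax":0,"ay":0,"az":0,"grip":-1},{"dx":0.289,"dy":-0.199,"dz":0.1,"ax":0,"ay":0,"az":0,"grip":-1}]'
python3 -m jog '[{"dx":0,"dy":0,"dz":0,"ax":0,"ay":0,"az":0,"grip":-1},{"dx":0,"dy":0,"dz":0,"ax":0,"ay":0,"az":0,"grip":-1}]'
python3 -c "
from h import *;print(to([.4904,.4245,.0515]))"
```

```text
clock: 5.08
position: [0.4929, 0.4267, 0.0775]
ee_rot: [-0.001, 0.997, 0.077, 0.001]
contact_force: [0.3, -0.1, -1.7]
width: -0.0003
gripper_force: 0.0
clock: 5.25
position: [0.4891, 0.4238, 0.0751]
ee_rot: [0.002, 0.997, 0.077, -0.002]
contact_force: [0.4, 0.1, 0.3]
width: 0.0001
gripper_force: 0.0
(array([ 0.006, -0.002,  0.095]), np.float64(8.780988424722944))
```

```bash
python3 -m jog '[{"dx":0,"dy":0,"dz":0.03,"ax":0,"ay":0,"az":0,"grip":-1},{"dx":0,"dy":0,"dz":0.055,"ax":0,"ay":0,"az":0,"grip":-1},{"dx":0,"dy":0,"dz":0.07,"ax":0,"ay":0,"az":0,"grip":-1},{"dx":0,"dy":0,"dz":0.085,"ax":0,"ay":0,"az":0,"grip":-1},{"dx":0,"dy":0,"dz":0.095,"ax":0,"ay":0,"az":0,"grip":-1}]'
python3 -m jog '[{"dx":0,"dy":0,"dz":0.005,"ax":0,"ay":0,"az":0,"grip":-1},{"dx":0,"dy":0,"dz":0.01,"ax":0,"ay":0,"az":0,"grip":-1},{"dx":0,"dy":0,"dz":0.01,"ax":0,"ay":0,"az":0,"grip":-1},{"dx":0,"dy":0,"dz":0.01,"ax":0,"ay":0,"az":0,"grip":-1}]'
```

```text
clock: 5.67
position: [0.4905, 0.4249, 0.0539]
ee_rot: [0.0, 0.997, 0.077, -0.0]
contact_force: [-0.5, -1.4, 4.0]
width: 0.0
gripper_force: 1.9
clock: 6.0
position: [0.4905, 0.4249, 0.052]
ee_rot: [0.0, 0.997, 0.077, -0.0]
contact_force: [-2.7, -1.3, 6.0]
width: 0.0
gripper_force: 2.9
```

```bash
python3 -m jog '[{"dx":0,"dy":0,"dz":0.006,"ax":0,"ay":0,"az":0,"grip":-1},{"dx":0,"dy":0,"dz":0.01,"ax":0,"ay":0,"az":0,"grip":-1},{"dx":0,"dy":0,"dz":0.01,"ax":0,"ay":0,"az":0,"grip":-1},{"dx":0,"dy":0,"dz":0.01,"ax":0,"ay":0,"az":0,"grip":-1}]'
python3 -m jog '[{"dx":0,"dy":0,"dz":-0.08,"ax":0,"ay":0,"az":0,"grip":-1},{"dx":0,"dy":0,"dz":-0.19,"ax":0,"ay":0,"az":0,"grip":-1},{"dx":0,"dy":0,"dz":-0.19,"ax":0,"ay":0,"az":0,"grip":-1},{"dx":0,"dy":0,"dz":-0.19,"ax":0,"ay":0,"az":0,"grip":-1}]'
python3 -c "
from h import *;print(to([.420,.413,.075]))"
```

```text
clock: 6.33
position: [0.4906, 0.4249, 0.0519]
ee_rot: [-0.0, 0.997, 0.077, 0.0]
contact_force: [-6.3, -5.4, 17.1]
width: -0.0002
gripper_force: 8.5
clock: 6.67
position: [0.4923, 0.4262, 0.0981]
ee_rot: [-0.001, 0.997, 0.077, 0.002]
contact_force: [-0.6, -0.1, -0.1]
width: -0.0002
gripper_force: 0.0
(array([-0.294,  0.008,  0.091]), np.float64(8.777291676581779))
```

The square key is home, with a firm stop at z=0.052. Next is the round key.

```bash
python3 -m jog '[{"dx":-0.1,"dy":0,"dz":0,"ax":0,"ay":0,"az":0,"grip":-1},{"dx":-0.2,"dy":0.004,"dz":0,"ax":0,"ay":0,"az":0,"grip":-1},{"dx":-0.288,"dy":0.004,"dz":0,"ax":0,"ay":0,"az":0,"grip":-1},{"dx":-0.288,"dy":0.004,"dz":0.03,"ax":0,"ay":0,"az":0,"grip":-1},{"dx":-0.288,"dy":0.004,"dz":0.09,"ax":0,"ay":0,"az":0,"grip":-1}]'
python3 -m jog '[{"dx":0,"dy":0,"dz":0,"ax":0,"ay":0,"az":0,"grip":-1},{"dx":0,"dy":0,"dz":0,"ax":0,"ay":0,"az":0,"grip":-1},{"dx":0,"dy":0,"dz":0,"ax":0,"ay":0,"az":0,"grip":-1}]'
python3 -c "
from h import *;print(to([.420,.413,.0515]))"
```

```text
clock: 7.08
position: [0.4194, 0.4136, 0.0741]
ee_rot: [-0.001, 0.997, 0.077, 0.001]
contact_force: [1.5, 0.3, -0.4]
width: 0.0002
gripper_force: 0.0
clock: 7.33
position: [0.4204, 0.4133, 0.0734]
ee_rot: [0.0, 0.997, 0.076, -0.0]
contact_force: [-0.6, -0.2, -0.2]
width: 0.0
gripper_force: 0.0
(array([-0.002,  0.001,  0.087]), np.float64(8.764168992882169))
```

```bash
python3 -m jog '[{"dx":0,"dy":0,"dz":0.03,"ax":0,"ay":0,"az":0,"grip":-1},{"dx":0,"dy":0,"dz":0.055,"ax":0,"ay":0,"az":0,"grip":-1},{"dx":0,"dy":0,"dz":0.07,"ax":0,"ay":0,"az":0,"grip":-1},{"dx":0,"dy":0,"dz":0.085,"ax":0,"ay":0,"az":0,"grip":-1},{"dx":0,"dy":0,"dz":0.09,"ax":0,"ay":0,"az":0,"grip":-1}]'
python3 -m jog '[{"dx":0,"dy":0,"dz":0.008,"ax":0,"ay":0,"az":0,"grip":-1},{"dx":0,"dy":0,"dz":0.015,"ax":0,"ay":0,"az":0,"grip":-1},{"dx":0,"dy":0,"dz":0.015,"ax":0,"ay":0,"az":0,"grip":-1},{"dx":0,"dy":0,"dz":0.015,"ax":0,"ay":0,"az":0,"grip":-1}]'
```

```text
clock: 7.75
position: [0.4203, 0.4133, 0.052]
ee_rot: [-0.0, 0.997, 0.077, 0.0]
contact_force: [-3.1, -2.7, 14.1]
width: 0.0002
gripper_force: 7.5
clock: 8.08
position: [0.4203, 0.4134, 0.0518]
ee_rot: [-0.001, 0.997, 0.077, 0.001]
contact_force: [-5.0, -4.5, 27.3]
width: 0.0001
gripper_force: 13.1
```

```bash
python3 -m jog '[{"dx":0,"dy":0,"dz":-0.1,"ax":0,"ay":0,"az":0,"grip":-1},{"dx":0,"dy":0,"dz":-0.25,"ax":0,"ay":0,"az":0,"grip":-1},{"dx":0,"dy":0,"dz":-0.4,"ax":0,"ay":0,"az":0,"grip":-1},{"dx":0,"dy":0,"dz":-0.55,"ax":0,"ay":0,"az":0,"grip":-1},{"dx":0,"dy":0,"dz":-0.55,"ax":0,"ay":0,"az":0,"grip":-1}]'
python3 -m jog '[{"dx":0,"dy":0,"dz":0,"ax":0,"ay":0,"az":0,"grip":-1},{"dx":0,"dy":0,"dz":0,"ax":0,"ay":0,"az":0,"grip":-1},{"dx":0,"dy":0,"dz":0,"ax":0,"ay":0,"az":0,"grip":-1}]'
python3 - <<'E'
from h import *;from rig import manip;import cv2
a=manip.get_image('wrist')['img'][:,:,::-1];b=manip.get_image('side')['img'][270:370,240:365,::-1]
cv2.imwrite('pics/z3.png',np.hstack([a[20:420,120:520],cv2.resize(b,(400,400),interpolation=cv2.INTER_CUBIC)]))
E
```

```text
clock: 8.5
position: [0.4234, 0.4161, 0.1929]
ee_rot: [-0.004, 0.997, 0.077, 0.006]
contact_force: [1.5, 1.6, 0.5]
width: -0.0001
gripper_force: 0.0
clock: 8.75
position: [0.4189, 0.4124, 0.1831]
ee_rot: [0.001, 0.997, 0.077, -0.002]
contact_force: [0.7, -0.2, 0.3]
width: -0.0001
gripper_force: 0.0
```

View pics/z3.png

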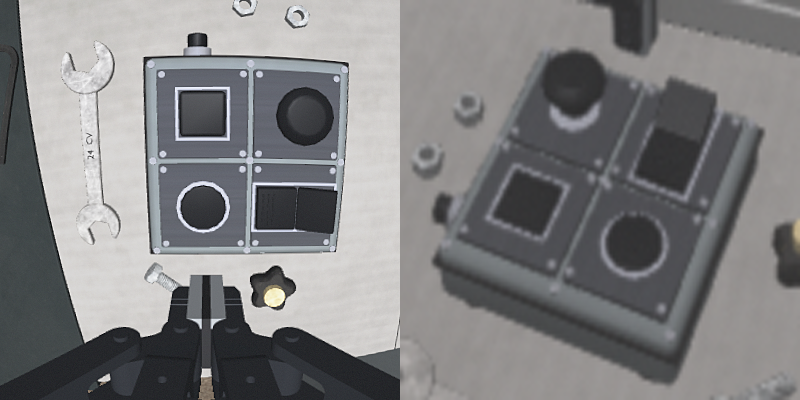

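The square key (wrist crop (203,113)) and round key (203,207) are down and the rocker (295,209) is over. The mushroom is up, the loose parts lie where they were, and the hand is clear.

```bash
python3 -c "
from rig import manip;print(manip.sign_off())"
```

```text
the job is handed in; nothing more can be done
None
```

I tipped the rocker over, then pressed the square key home and then the round key home. The mushroom stop was not pressed and the loose parts were not moved. The hand is clear and the job is handed in, but sign-off returned no verdict.

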